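# Roll-test two rollers and scrap the one that rocks

## Task

Two rollers lie on the steel plate and one of them is out of round. Take the wooden rolling block by its handle, lay its flat underside on each roller in turn and, bearing down only lightly and never hard, roll it across the scribed line onto the other half of the plate, feeling whether the block rises and falls. Put the roller that rocks in the open tin, leave the true one lying on the half of the plate it was rolled to, and set the block down flat on the shelf top clear of the plate, disturbing nothing else.

Things in the scene. Friction and masses are not known exactly. Their poses are not given: they have to be found in the camera images.
- plate: fixed dark steel plate, 240 mm (x) by 200 mm (y), face 12 mm above the shelf top, z up; upstands 6 mm thick, 4 mm above the face, along y = +-100 mm. Origin under its centre. White line scribed along x at y = 0. The rollers start on the -y half, about 36 mm from the line, at about x = -57 and +57 mm, and are to be rolled towards +y past the line
- roller_1: plain aluminium roller, 64 mm long, some 24 to 27 mm thick, about 130 g. Exactly one of the two rollers is out of round, its thickness varying by 3 mm as it turns; its place does not tell which. It may also differ a little in size from the other. Origin at the middle of its axis; own x along the axis (within 0.05 rad of the plate's x at the start), own z up at the start, turning as it rolls
- roller_2: plain aluminium roller, 64 mm long, some 24 to 27 mm thick, about 130 g. Exactly one of the two rollers is out of round, its thickness varying by 3 mm as it turns; its place does not tell which. It may also differ a little in size from the other. Origin at the middle of its axis; own x along the axis (within 0.05 rad of the plate's x at the start), own z up at the start, turning as it rolls
- block: loose wooden rolling block, 250 g: flat slab 60 (x) by 120 (y) by 16 mm, thin hard rubber sole; on its middle a handle bar 60 mm along x, 24 mm thick in y, from 16 to 52 mm above the underside. Origin in the centre of the underside, z up. Rolling a roller under it along its y, it advances twice as far as the roller. 1 mm too low is many newtons; bearing on a roller with over 25 N spoils it
- tin: fixed open square-cornered steel tin for scrap, 160 mm (its x) by 150 mm (its y), 50 mm high, walls 4 mm, floor 4 mm thick. Origin under its centre. It stands on the other side of the plate from the block; which is on the left varies
- mallet: bystander: mallet with a blue hard silicone head 44 mm thick and 85 mm long and a wooden handle, lying beyond the plate; origin under the head
- funnel: bystander: black plastic funnel standing mouth down, 90 mm wide, 85 mm high; origin under its centre
- latch: bystander: zinc door latch, 60 by 36 mm base with an 80 mm bolt, 18 to 32 mm high; origin under its base
- pull: bystander: aluminium drawer pull, 135 mm long, 35 mm high; origin under its middle
Things that resemble listed ones, but are neither listed nor needed, are in the scene too. Of the things that look like the tin, the smallest one is meant.

How it is judged:
On the way, in this order (a step that is already met when the one before it is completed fails the run):
1. one roller has been rolled over the line under the block (((y of roller_1 in the frame of plate between 0.004 and 0.095 m and contact force between block and roller_1 above 0.5 N and contact force between roller_1 and plate above 0.5 N and angle between roller_1's own z axis and vertical above 1.3 rad) or (y of roller_2 in the frame of plate between 0.004 and 0.095 m and contact force between block and roller_2 above 0.5 N and contact force between roller_2 and plate above 0.5 N and angle between roller_2's own z axis and vertical above 1.3 rad))), for 0.1 s.
2. the other roller has been rolled over the line under the block too ((((y of roller_2 in the frame of plate between 0.004 and 0.095 m and contact force between block and roller_2 above 0.5 N and contact force between roller_2 and plate above 0.5 N and angle between roller_2's own z axis and vertical above 1.3 rad) and (y of roller_1 in the frame of plate above 0 m or horizontal distance between roller_1 and tin below 0.075 m)) or ((y of roller_1 in the frame of plate between 0.004 and 0.095 m and contact force between block and roller_1 above 0.5 N and contact force between roller_1 and plate above 0.5 N and angle between roller_1's own z axis and vertical above 1.3 rad) and (y of roller_2 in the frame of plate above 0 m or horizontal distance between roller_2 and tin below 0.075 m)))), for 0.1 s.
At the end, for the whole second after the job is handed in: Still and released: the out-of-round roller in the tin (middle within 70 mm of its centre, under 40 mm high); the round one lying on the plate at plate y 0 to 100 mm, x within 120 mm; the block flat on the shelf top (underside under 6 mm high, tilt under 0.1 rad) (horizontal distance between roller_2 and tin below 0.07 m and z of roller_2 in the frame of tin below 0.04 m and linear speed of each of roller_2, roller_1, block below 0.03 m/s and y of roller_1 in the frame of plate between 0 and 0.1 m and x of roller_1 in the frame of plate between -0.12 and 0.12 m and z of roller_1 in the frame of plate between 0.02 and 0.03 m and height (world z) of block below 0.006 m and angle between block's own z axis and vertical below 0.1 rad); the robot touches nothing.
It fails at once if the block bears on a roller with more than 25 N (contact force between block and roller_1 above 25 N or contact force between block and roller_2 above 25 N).
It fails at once if the mallet is moved by more than 25 mm (distance of mallet from where it was at the start of the episode above 0.025 m).
It fails at once if the funnel is moved by more than 25 mm (distance of funnel from where it was at the start of the episode above 0.025 m).
It fails at once if the latch is moved by more than 25 mm (distance of latch from where it was at the start of the episode above 0.025 m).
It fails at once if the pull is moved by more than 25 mm (distance of pull from where it was at the start of the episode above 0.025 m).
It also fails if it takes over 72 s, if anything falls off the work surface, if the arm or the gripper's body presses on something with over 40 N, if the wrist force passes 120 N, or if a joint passes its speed limit or range.

## Robot

A 6-joint arm with a two-finger parallel gripper is mounted at the origin on the work surface. World frame = base frame: x ahead of the robot, y to its left, z up, the work surface at z = 0. Lengths are in m, angles in rad, forces in N, time in s.
With the tool pointing down it reaches from about 0.25 to 0.725 m from the base axis. Payload 9.7 kg.
Tool frame: the origin (TCP) lies midway between the tips of the shut fingers; the grasp point (between the pads) lies 19 mm behind it; z points along the fingers, y is the direction in which the jaws open and shut (so a half turn about z gives the same grasp; the last joint's range is limited). The gripper opens to 85 mm and grips with 20 to 120 N. Pads are 22 mm wide; open, the fingers measure 114 mm over their backs; the gripper's body (76 mm by 85 mm) begins 54 mm behind the grasp point. The pads swing forward as they close: fully open they stand 13 mm farther back than shut.
Start: joints at [-1.179, 0.087, 0.176, 1.66, 0, 1.571], TCP at [0.21, -0.508, 0.231] pointing down, gripper open.
Joint ranges: [-3.13, 3.13], [-0.85, 1.81], [-1.15, 1.24], [-2.2, 2.28], [-1.44, 1.52], [-3.14, 3.14]. Speed limits (rad/s): [2.22, 2.22, 2.57, 3.14, 3.14, 3.14].

## Interface

Orientations are given as a rotation vector (axis times angle).
In Python, from plant import monitor, eyes, env gives the robot as it stands.
- The arm moves only by the shell command python3 -m crank 'ROWS' [FORCE]. ROWS is JSON, a list of rows, each a list of 3 entries, a list of its own where there are three numbers: the shift along the tool's x, y, z in mm, then the turn, a rotation vector about the tool's x, y, z in rad, then the gripper's target within -1 to 1 (fully open at 1, half-way at 0, shut at -1). A call has 1 to 20 rows; each row shifts and turns the pose as measured when the row begins, along the tool's axes as they then stand; what a row does not reach is not made up. A row lasts 1/12 s, in which the tool goes at most 41.7 mm and 7.16 degrees, less where a joint would pass 70% of its speed; a pose out of reach is approached as far as the arm can. A call is refused whole if a number of a shift passes 41.7 or a number of a turn 0.125, either way. A call with a gripper value outside its range is refused whole. The fingers move at their own pace and stop on an object; FORCE is the grip in N (left out, the last holds). Time passes only in rows, so rows that do not move let the fingers close. It gives the time, the measured TCP pose, the force and the opening at its end, in the units of the state.
- monitor.observe(): the state, without advancing time (a new reading comes with each control period).
- eyes.snapshot(name): name is "scene" or "side" or "wrist"; returns a dict with "image" (384x512x3 uint8, red, green, blue), "intrinsics" (3x3 intrinsics, pixels), "dist_coeffs" ([k1, k2, p1, p2, k3] as OpenCV has them; the pictures are not rectified), "rvec" (rotation vector, rad) and "tvec" (3), from world to camera coordinates, as OpenCV has them; the wrist camera has in their place "T_tool_cam" (4x4, takes a point from camera to tool coordinates, whose origin is the TCP and whose axes are the flange's). Camera axes: x right, y down, z forward; pixel columns grow to the right and rows downward; lengths in m; the calibration is good to about 2 mm. A picture is of the moment at which its call begins: read the wrist's pose just before it. There is no depth.
- env.sign_off(): hands the job in, once; it reports no verdict.
Trained networks look in the newest picture that a camera, given by its name, has taken for a name from the list of things; names that differ only in an ending like _2 or _b are one class to them, and where a whole thing is asked for, a point or a joint stands for the part that bears it (a point fixed in the world has none). Each returns a list of dicts, best first, with "conf" (0 to 1); they miss things now and then, are a little off and sometimes report something else, mostly with a low value. They report only what shows in the picture. A call takes as long as a camera call. They do not tell look-alikes from the thing itself.
- eyes.masks_of(camera, thing): "pixels" (384x512 bool, what is visible of it) and "box" ([centre column, centre row, width, height] in pixels, round what is visible of it).
The state is a dict: "time": time; "q": joint angles; "joint_velocities": joint speeds; "joint_torque": joint torques, N m; "eef_pos": TCP position; "eef_rot": TCP orientation; "ft_force": force on the tool from outside, world axes, zero at the start; "moment": the same for the moment, N m; "grip_width": finger opening in m.
Only numpy, scipy, OpenCV 4.12 (cv2) and the standard library are available. Lean on these libraries where they do the work, as an engineer would, in place of code of your own. Each camera call takes 0.05 s, during which the arm holds its last target.

## Working session

There is one attempt and no reset: what is moved stays moved. The work goes in short steps, Python scripts to look and compute and a shell command to move; the robot and the scene stay as the last step left them, time stands still between calls to the robot, and variables do not carry over. Pictures are saved under pics/ and viewed, and the job is handed in when it is done.

```bash
ls; mkdir -p pics; cat > h.py <<'E'
import numpy as np, cv2
from plant import monitor, eyes, env
def snap(n,fn=None):
    s=monitor.observe(); d=eyes.snapshot(n)
    if fn: cv2.imwrite('pics/'+fn,cv2.cvtColor(d['image'],cv2.COLOR_RGB2BGR))
    d['state']=s; return d
def cam(d):
    if 'rvec' in d and d.get('rvec') is not None:
        R=cv2.Rodrigues(np.array(d['rvec'],float))[0]; t=np.array(d['tvec'],float).ravel(); return R,t
    s=d['state']; Rt=cv2.Rodrigues(np.array(s['eef_rot'],float))[0]; T=np.array(d['T_tool_cam'])
    Rwc=Rt@T[:3,:3]; p=Rt@T[:3,3]+np.array(s['eef_pos']); return Rwc.T,-Rwc.T@p
def pix2plane(d,uv,z):
    R,t=cam(d); K=np.array(d['intrinsics']); D=np.array(d['dist_coeffs'])
    n=cv2.undistortPoints(np.array(uv,float).reshape(-1,1,2),K,D).reshape(-1,2)
    r=np.c_[n,np.ones(len(n))]@R; c=-R.T@t
    return c+r*((z-c[2])/r[:,2])[:,None]
def proj(d,P):
    R,t=cam(d); return cv2.projectPoints(np.array(P,float).reshape(-1,1,3),cv2.Rodrigues(R)[0],t,np.array(d['intrinsics']),np.array(d['dist_coeffs']))[0].reshape(-1,2)
E
python3 - <<'E'
from h import *
print(monitor.observe())
for n in ['scene','side','wrist']:
    d=snap(n,n+'0.png')
    R,t=cam(d); print(n,-R.T@t, R[2])
    if n=='wrist': print(d['T_tool_cam'],d['intrinsics'])
    for th in ['plate','roller_1','block','tin','mallet','funnel','latch','pull']:
        for m in eyes.masks_of(n,th)[:5]: print(th,round(m['conf'],2),np.round(m['box'],0),m['pixels'].sum())
E
```

```text
pics
{'time': 0.0, 'q': array([-1.17900528e+00,  8.74680269e-02,  1.75140772e-01,  1.65976549e+00,
       -3.28984518e-05,  1.57080850e+00]), 'joint_velocities': array([-0.0001073 ,  0.00070401,  0.00059841, -0.00121592,  0.00068326,
       -0.00054174]), 'joint_torque': array([-5.08248813e-04, -5.20383561e+01,  4.64807832e+01,  1.62120117e-02,
       -1.06349121e-04, -1.33168083e-05]), 'eef_pos': array([ 0.20992493, -0.50813266,  0.23058209]), 'eef_rot': array([-3.08026844e+00, -6.11230351e-01,  4.46898380e-04]), 'ft_force': array([-0.33704998, -0.20725226,  0.41038717]), 'moment': array([ 0.00447465,  0.04686701, -0.00849234]), 'grip_width': 0.0855018269062502}
scene [1.21097266 0.09435236 0.91134996] [-0.63270107 -0.08343647 -0.76988812]
plate 0.6 [243. 218.  86.  72.] 4740
roller_1 0.66 [242. 217.  85.  77.] 4758
roller_1 0.6 [229. 225.  12.  21.] 219
roller_1 0.48 [237. 193.  12.  22.] 168
roller_1 0.3 [140. 202.  50.  24.] 961
block 0.68 [138. 202.  49.  25.] 873
block 0.27 [242. 218.  86.  71.] 4758
tin 0.85 [341. 219.  62.  61.] 2990
tin 0.84 [191. 142.  88.  71.] 3997
tin 0.
[... 588 characters left out ...]
1
latch 0.49 [290. 150.  10.   9.] 61
latch 0.27 [289. 167.  25.  14.] 284
pull 0.84 [182. 305.  51.  18.] 312
pull 0.36 [241. 203.  89.  48.] 2057
wrist [ 0.28484194 -0.4774582   0.37393088] [-0.28695454 -0.11937874 -0.95047662]
[[-4.02537203e-04 -9.50483301e-01 -3.10775374e-01  8.09146267e-02]
 [ 9.99999451e-01 -6.83245278e-04  7.94388055e-04  6.10883400e-05]
 [-9.67388387e-04 -3.10774883e-01  9.50483054e-01 -1.42671911e-01]
 [ 0.00000000e+00  0.00000000e+00  0.00000000e+00  1.00000000e+00]] [[327.24942062   0.         253.23655541]
 [  0.         327.24942062 187.77427823]
 [  0.           0.           1.        ]]
tin 0.61 [ 66.  64. 128. 127.] 10045
funnel 0.66 [290.   7.  53.  14.] 428
```

View pics/scene0.png

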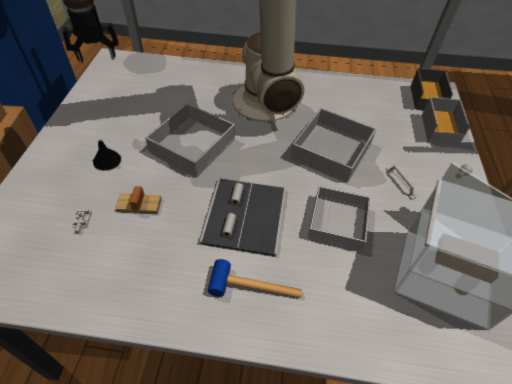

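View pics/side0.png

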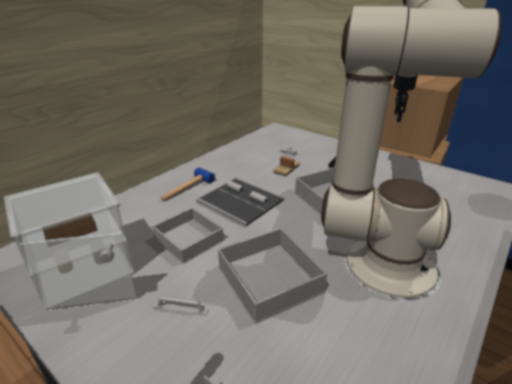

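View pics/wrist0.png

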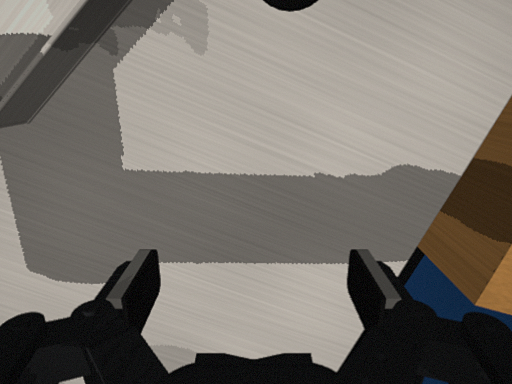

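```bash
python3 - <<'E'
from h import *
d=snap('scene')
im=cv2.cvtColor(d['image'],cv2.COLOR_RGB2BGR)
cv2.imwrite('pics/sc_zoom.png',cv2.resize(im[130:310,60:400],None,fx=2.35,fy=2.35,interpolation=cv2.INTER_CUBIC))
cv2.imwrite('pics/sc_plate.png',cv2.resize(im[170:260,190:300],None,fx=6,fy=6,interpolation=cv2.INTER_CUBIC))
E
```

```text
(no output)
```

View pics/sc_zoom.png

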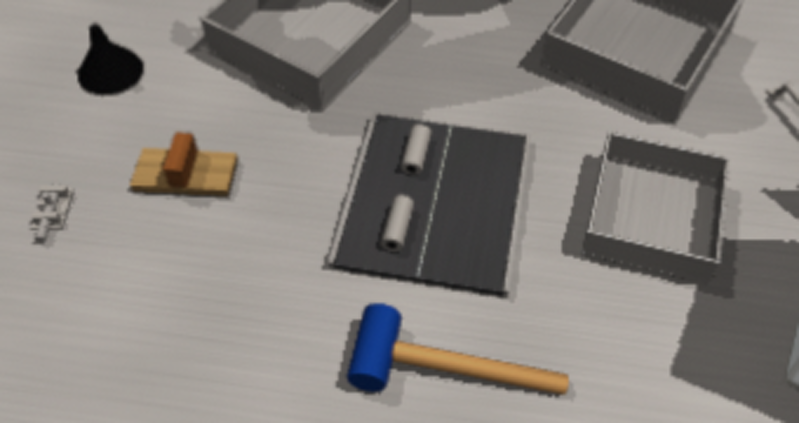

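View pics/sc_plate.png

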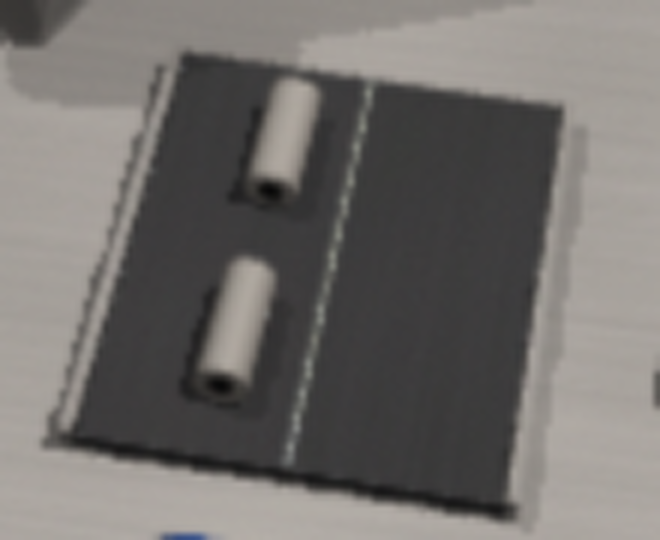

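Scene picture: plate at about (243,218), with both rollers on its left (-y) half. Block is at (138,202). The smallest tin is on the right at (341,219), with two larger look-alikes behind it. Mallet is at (250,280), funnel (108,157), latch (83,221), pull (402,183).

```bash
python3 - <<'E'
from h import *
d=snap('scene')
f=lambda l:np.array(l)/6+[190,170]
P=pix2plane(d,f([(370,85),(290,462),(185,55),(565,105),(515,515),(50,440)]),0.012); print('line,corners\n',P.round(4))
v=P[0]-P[1]; print('len',np.linalg.norm(v),'yaw',np.arctan2(-v[1],-v[0]), (P[0]+P[1])/2)
g=lambda l:np.array(l)/2.353+[60,130]
print('rollers axis ends top',pix2plane(d,f([(300,80),(275,180),(252,262),(225,372)]),0.035).round(4))
print('handle top',pix2plane(d,g([(183,133),(178,160)]),0.052).round(4))
print('slab top corners',pix2plane(d,g([(145,148),(238,153),(231,192),(131,188)]),0.016).round(4))
print('tin rim',pix2plane(d,g([(611,136),(724,159),(718,262),(588,233)]),0.05).round(4), )
print('mallet',pix2plane(d,g([(375,345),(560,382)]),0.03).round(4))
print('funnel',pix2plane(d,g([(110,75)]),0.0).round(4),'latch',pix2plane(d,g([(52,215)]),0.01).round(4))
for th in ['tin']:
    for m in eyes.masks_of('scene',th)[:3]: print(th,pix2plane(d,[m['box'][:2]],0.03))
E
```

```text
line,corners
 [[ 0.4398  0.0149  0.012 ]
 [ 0.6691  0.0104  0.012 ]
 [ 0.4353 -0.0831  0.012 ]
 [ 0.4367  0.1156  0.012 ]
 [ 0.6799  0.1139  0.012 ]
 [ 0.6751 -0.0994  0.012 ]]
len 0.22934020322857687 yaw -0.019827470262677966 [0.55443687 0.01264447 0.012     ]
rollers axis ends top [[ 0.462  -0.0183  0.035 ]
 [ 0.5275 -0.0202  0.035 ]
 [ 0.5779 -0.0228  0.035 ]
 [ 0.6409 -0.0243  0.035 ]]
handle top [[ 0.538  -0.3085  0.052 ]
 [ 0.5802 -0.3005  0.052 ]]
slab top corners [[ 0.5418 -0.3644  0.016 ]
 [ 0.5304 -0.2463  0.016 ]
 [ 0.5915 -0.237   0.016 ]
 [ 0.6052 -0.3588  0.016 ]]
tin rim [[0.4533 0.2184 0.05  ]
 [0.4678 0.3565 0.05  ]
 [0.6205 0.3418 0.05  ]
 [0.6051 0.196  0.05  ]]
mallet [[ 0.7727 -0.0212  0.03  ]
 [ 0.7833  0.1771  0.03  ]]
funnel [[ 0.4127 -0.4654  0.    ]] latch [[ 0.6549 -0.4395  0.01  ]]
tin [[0.2423334  0.26697294 0.03      ]]
tin [[ 0.30525502 -0.21232384  0.03      ]]
tin [[0.54384653 0.28329553 0.03      ]]
```

```bash
cat >> h.py <<'E'
from scipy.spatial.transform import Rotation as Ro
def to(x,y,z,yaw=None):
    "tool-frame shift in mm to get to world TCP pose; turn to make tool down with tool x at yaw"
    s=monitor.observe(); R=Ro.from_rotvec(s['eef_rot']); p=np.array(s['eef_pos'])
    d=R.inv().apply(np.array([x,y,z])-p)*1000
    X=R.apply([1,0,0]); cy=np.arctan2(X[1],X[0])
    print('t',round(s['time'],2),'pos',p.round(4),'yaw',round(cy,4),'shift',d.round(1),'w',round(s['grip_width'],4),'F',np.round(s['ft_force'],1))
    if yaw is not None:
        Rt=Ro.from_matrix(np.array([[np.cos(yaw),np.sin(yaw),0],[np.sin(yaw),-np.cos(yaw),0],[0,0,-1]]))
        print('turn',(R.inv()*Rt).as_rotvec().round(4))
        print('shift after turn',(Rt.inv().apply(np.array([x,y,z])-p)*1000).round(1))
E
python3 -c "
from h import *
to(.567,-.301,.2,.1)"
python3 -m crank '[[[30,0,0],[0,0,0.098],1],[[30,0,0],[0,0,0.098],1],[[30,0,0],[0,0,0.096],1]]'
python3 -c "
from h import *
to(.567,-.301,.2,.1)"
```

```text
t 1.5 pos [ 0.21   -0.5083  0.2313] yaw 0.3918 shift [409.1 -55.3  31.3] w 0.0852 F [-1.1  0.2  0.6]
turn [-0.      0.      0.2918]
shift after turn [ 375.9 -170.7   31.3]
time: 1.75
eef_pos: [0.2937, -0.4832, 0.2318]
eef_rot: [3.138, 0.135, -0.001]
ft_force: [-0.6, -0.7, 0.5]
grip_width: 0.0854
t 1.75 pos [ 0.2937 -0.4832  0.2318] yaw 0.0863 shift [ 288.  -158.    31.3] w 0.0854 F [-0.6 -0.7  0.5]
turn [ 0.0011  0.001  -0.0137]
shift after turn [ 290.2 -154.    31.8]
```

```bash
python3 -m crank '[[[36,-19,3],[0,0,0],1],[[36,-19,4],[0,0,0],1],[[36,-19,4],[0,0,0],1],[[36,-19,4],[0,0,0],1],[[36,-20,4],[0,0,0],1],[[36,-20,4],[0,0,0],1],[[36,-20,4],[0,0,0],1],[[36,-20,4],[0,0,0],1]]'
python3 - <<'E'
from h import *
to(.567,-.301,.2,.1)
d=snap('wrist','w1.png')
E
```

```text
time: 2.42
eef_pos: [0.5729, -0.3034, 0.2005]
eef_rot: [3.135, 0.115, 0.001]
ft_force: [-0.1, -1.2, -0.0]
grip_width: 0.0854
t 2.42 pos [ 0.5729 -0.3034  0.2005] yaw 0.0731 shift [-5.8 -2.8  0.5] w 0.0854 F [-0.1 -1.2 -0. ]
turn [ 0.0042 -0.0007 -0.0269]
shift after turn [-5.7 -2.9  0.5]
```

View pics/w1.png

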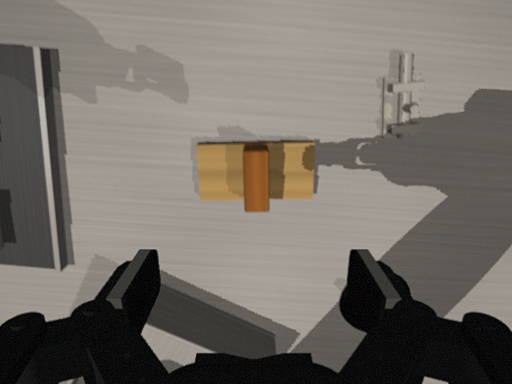

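```bash
python3 - <<'E'
from h import *
d=snap('wrist')
P=pix2plane(d,[(197,142),(313,139),(314,198),(199,200)],0.016); print(P.round(4),P.mean(0).round(4))
v=P[0]-P[1]; print('yaw',np.arctan2(-v[0],v[1])); v=P[3]-P[2]; print(np.arctan2(-v[0],v[1]),'sizes',np.linalg.norm(P[0]-P[1]),np.linalg.norm(P[1]-P[2]))
H=pix2plane(d,[(246,148),(268,148),(269,211),(244,211)],.052);print(H.round(4),H.mean(0).round(4))
# plate edge: upstand bright band
Q=pix2plane(d,[(34,47),(54,270)],0.016);print(Q.round(4))
c=H.mean(0); c=(c+P.mean(0))/2
to(c[0],c[1],.06,.09)
E
```

```text
[[ 0.5965 -0.2414  0.016 ]
 [ 0.6084 -0.3566  0.016 ]
 [ 0.5464 -0.366   0.016 ]
 [ 0.535  -0.245   0.016 ]] [ 0.5716 -0.3023  0.016 ]
yaw 0.10251943347563426
0.0945114998906066 sizes 0.11582569217168054 0.06267571034816086
[[ 0.6013 -0.2908  0.052 ]
 [ 0.6028 -0.3104  0.052 ]
 [ 0.5425 -0.3169  0.052 ]
 [ 0.5407 -0.2932  0.052 ]] [ 0.5718 -0.3028  0.052 ]
[[ 0.6735 -0.0893  0.016 ]
 [ 0.4371 -0.0819  0.016 ]]
t 2.52 pos [ 0.5752 -0.3009  0.1984] yaw 0.0783 shift [ -3.5   1.1 138.4] w 0.0855 F [-0.2  0.8 -0.6]
turn [ 0.0021  0.0005 -0.0117]
shift after turn [ -3.6   1.3 138.4]
```

```bash
python3 -m crank '[[[-3,1,38],[0,0,-0.015],1],[[0,0,38],[0,0,0],1],[[0,0,38],[0,0,0],1],[[0,0,30],[0,0,0],1],[[0,0,14],[0,0,0],1]]' 60
python3 -c "
from h import *
to(.5717,-.3026,.022,.098)"
```

```text
time: 2.93
eef_pos: [0.5765, -0.3022, 0.0395]
eef_rot: [3.13, 0.155, 0.013]
ft_force: [-0.1, 0.8, -0.7]
grip_width: 0.0856
t 2.93 pos [ 0.5765 -0.3022  0.0395] yaw 0.0992 shift [-4.9 -0.2 17.4] w 0.0856 F [-0.1  0.8 -0.7]
turn [ 0.008  -0.0076  0.0012]
shift after turn [-4.8 -0.1 17.5]
```

```bash
python3 -m crank '[[[-4,0,10],[0.008,-0.008,0],1],[[-1,0,6],[0,0,0],1],[[0,0,2],[0,0,0],1],[[0,0,0],[0,0,0],1]]' 60
python3 -c "
from h import *
to(.5717,-.3026,.022,.098)"
```

```text
time: 3.27
eef_pos: [0.5682, -0.3028, 0.0167]
eef_rot: [-3.134, -0.154, 0.011]
ft_force: [0.2, 0.6, 0.7]
grip_width: 0.0855
t 3.27 pos [ 0.5682 -0.3028  0.0167] yaw 0.0982 shift [ 3.4  0.1 -5.3] w 0.0855 F [0.2 0.6 0.7]
turn [-0.0041  0.0066  0.0001]
shift after turn [ 3.5  0.2 -5.3]
```

```bash
python3 -m crank '[[[3,0,-5],[-0.003,0.005,0],1],[[0,0,0],[0,0,0],1],[[0,0,0],[0,0,0],1]]' 60
python3 -c "
from h import *
to(.5717,-.3026,.022,.098)"
```

```text
time: 3.52
eef_pos: [0.5731, -0.3037, 0.0259]
eef_rot: [3.136, 0.153, 0.005]
ft_force: [-0.2, 0.3, -0.5]
grip_width: 0.0855
t 3.52 pos [ 0.5731 -0.3037  0.0259] yaw 0.0976 shift [-1.3 -1.3  3.9] w 0.0855 F [-0.2  0.3 -0.5]
turn [ 0.002  -0.0031 -0.0004]
shift after turn [-1.3 -1.3  3.9]
```

```bash
python3 -m crank '[[[-1,-1,2],[0,0,0],1],[[0,0,0],[0,0,0],1],[[0,0,0],[0,0,0],1]]' 60
python3 -c "
from h import *
to(.5717,-.3026,.022,.098)"
python3 -m crank '[[[0,0,0],[0,0,0],-1],[[0,0,0],[0,0,0],-1],[[0,0,0],[0,0,0],-1],[[0,0,0],[0,0,0],-1],[[0,0,0],[0,0,0],-1],[[0,0,0],[0,0,0],-1],[[0,0,0],[0,0,0],-1],[[0,0,0],[0,0,0],-1]]' 60
python3 -c "
from h import *
to(.5717,-.3026,.022,.098)"
```

```text
time: 3.77
eef_pos: [0.5735, -0.3034, 0.0266]
eef_rot: [3.134, 0.153, 0.011]
ft_force: [-0.1, -1.4, -0.3]
grip_width: 0.0857
t 3.77 pos [ 0.5735 -0.3034  0.0266] yaw 0.0979 shift [-1.7 -0.9  4.6] w 0.0857 F [-0.1 -1.4 -0.3]
turn [ 0.0045 -0.007  -0.0001]
shift after turn [-1.7 -0.9  4.6]
time: 4.43
eef_pos: [0.5737, -0.3036, 0.0271]
eef_rot: [3.133, 0.153, 0.012]
ft_force: [0.2, -0.3, 0.7]
grip_width: 0.023
t 4.43 pos [ 0.5737 -0.3036  0.0271] yaw 0.0979 shift [-2.  -1.2  5. ] w 0.023 F [ 0.2 -0.3  0.7]
turn [ 0.0052 -0.0077 -0.0001]
shift after turn [-1.9 -1.1  5.1]
```

```bash
python3 -m crank '[[[0,0,-20],[0,0,0],-1],[[0,0,-35],[0,0,0],-1],[[0,0,-35],[0,0,0],-1],[[0,-20,-20],[0,0,0.04],-1],[[0,-35,0],[0,0,0.04],-1],[[0,-35,0],[0,0,0.03],-1],[[0,-35,0],[0,0,0],-1],[[0,-30,0],[0,0,0],-1],[[0,0,0],[0,0,0],-1],[[0,0,0],[0,0,0],-1],[[0,0,0],[0,0,0],-1]]'
python3 - <<'E'
from h import *
to(.611,-.12,.12,-.02)
d=snap('wrist','w2.png')
E
```

```text
time: 5.35
eef_pos: [0.566, -0.1414, 0.1362]
eef_rot: [-3.141, 0.032, 0.001]
ft_force: [0.3, -0.5, -2.6]
grip_width: 0.023
t 5.35 pos [ 0.566  -0.1414  0.1362] yaw -0.0203 shift [ 44.6 -22.3  16.2] w 0.023 F [ 0.3 -0.5 -2.6]
turn [-0.0009  0.0006 -0.0003]
shift after turn [ 44.6 -22.3  16.2]
```

View pics/w2.png

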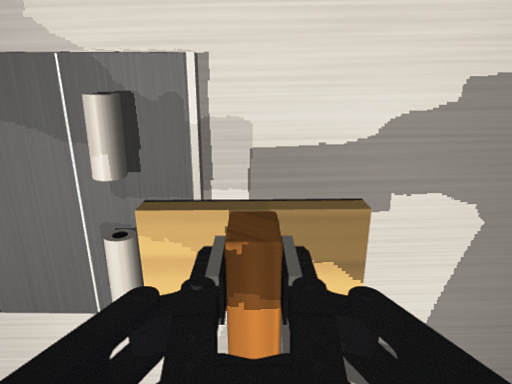

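```bash
python3 - <<'E'
from h import *
d=snap('wrist')
im=d['image'];cv2.imwrite('pics/w2z.png',cv2.resize(cv2.cvtColor(im[40:320,0:220],cv2.COLOR_RGB2BGR),None,fx=2.1,fy=2.1,interpolation=cv2.INTER_CUBIC))
L=pix2plane(d,[(57,55),(78,180),(100,312)],.012);print('line',L.round(4));v=L[0]-L[2];yw=np.arctan2(v[1],v[0]);print('yaw',yw)
print('upstand inner/outer',pix2plane(d,[(187,53),(196,53),(201,195)],.016).round(4))
print('plate far edge',pix2plane(d,[(57,53)],.012).round(4))
print('R far',pix2plane(d,[(85,95),(122,95),(92,178),(126,180)],.0245).round(4))
print('R near',pix2plane(d,[(104,236),(137,235)],.0245).round(4))
E
```

```text
line [[0.6692 0.0057 0.012 ]
 [0.5698 0.0081 0.012 ]
 [0.4342 0.0121 0.012 ]]
yaw -0.027199102395233963
upstand inner/outer [[ 0.6678 -0.0943  0.016 ]
 [ 0.6676 -0.101   0.016 ]
 [ 0.5554 -0.0969  0.016 ]]
plate far edge [[0.6706 0.0054 0.012 ]]
R far [[ 0.6397 -0.0168  0.0245]
 [ 0.639  -0.0446  0.0245]
 [ 0.5748 -0.0108  0.0245]
 [ 0.5726 -0.0383  0.0245]]
R near [[ 0.5228 -0.0121  0.0245]
 [ 0.5231 -0.0407  0.0245]]
```

View pics/w2z.png

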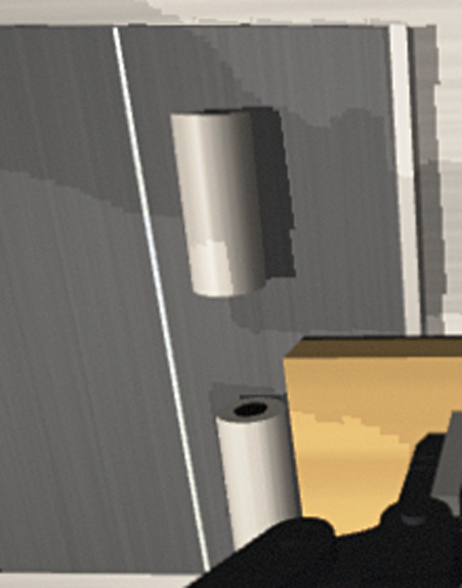

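```bash
python3 -m crank '[[[20,-15,0],[-0.005,0.008,0.025],-1],[[20,-30,15],[0,0,0.025],-1],[[0,-18,20],[0,0,0],-1],[[0,0,10],[0,0,0],-1],[[0,0,0],[0,0,0],-1],[[0,0,0],[0,0,0],-1],[[0,0,0],[0,0,0],-1]]'
python3 - <<'E'
from h import *
to(.605,-.0776,.066,-.07)
E
```

```text
time: 6.03
eef_pos: [0.611, -0.0875, 0.0888]
eef_rot: [3.133, -0.133, 0.011]
ft_force: [0.6, -0.8, -2.2]
grip_width: 0.0226
t 6.03 pos [ 0.611  -0.0875  0.0888] yaw -0.0846 shift [-7.  -9.5 22.7] w 0.0226 F [ 0.6 -0.8 -2.2]
turn [ 0.0058 -0.0071 -0.0146]
shift after turn [-6.7 -9.4 22.8]
```

```bash
python3 -m crank '[[[-6,-8,8],[0,0,-0.012],-1],[[0,0,6],[0,0,0],-1],[[0,0,0],[0,0,0],-1],[[0,0,0],[0,0,0],-1],[[0,0,0],[0,0,0],-1]]'
python3 - <<'E'
from h import *
to(.605,-.0776,.066,-.07)
E
```

```text
time: 6.45
eef_pos: [0.6066, -0.0842, 0.0783]
eef_rot: [3.132, -0.122, 0.018]
ft_force: [0.1, 0.5, -2.4]
grip_width: 0.0229
t 6.45 pos [ 0.6066 -0.0842  0.0783] yaw -0.078 shift [-2.3 -6.5 12.3] w 0.0229 F [ 0.1  0.5 -2.4]
turn [ 0.0072 -0.012  -0.0081]
shift after turn [-2.1 -6.4 12.3]
```

```bash
python3 -m crank '[[[-2,-6,3],[0.002,-0.004,-0.008],-1],[[0,0,3],[0,0,0],-1],[[0,0,2],[0,0,0],-1],[[0,0,2],[0,0,0],-1]]'
python3 - <<'E'
from h import *
to(.605,-.0776,.066,-.07)
E
```

```text
time: 6.78
eef_pos: [0.6062, -0.0785, 0.0694]
eef_rot: [3.134, -0.11, 0.016]
ft_force: [0.6, -0.3, -2.1]
grip_width: 0.0226
t 6.78 pos [ 0.6062 -0.0785  0.0694] yaw -0.0704 shift [-1.3 -0.9  3.4] w 0.0226 F [ 0.6 -0.3 -2.1]
turn [ 0.0053 -0.0105 -0.0004]
shift after turn [-1.2 -0.8  3.4]
```

```bash
python3 -m crank '[[[-1,-1,1],[0,-0.002,0],-1],[[0,0,1],[0,0,0],-1]]'; python3 -m crank '[[[0,0,1],[0,0,0],-1]]';python3 -m crank '[[[0,0,1],[0,0,0],-1]]'
python3 - <<'E'
from h import *
to(.605,-.0776,.066,-.07)
E
```

```text
time: 6.95
eef_pos: [0.605, -0.0772, 0.0667]
eef_rot: [3.134, -0.11, 0.012]
ft_force: [-0.9, 0.1, -1.4]
grip_width: 0.0231
time: 7.03
eef_pos: [0.605, -0.0771, 0.0655]
eef_rot: [3.134, -0.11, 0.011]
ft_force: [-0.4, 0.7, -1.7]
grip_width: 0.0231
time: 7.12
eef_pos: [0.6051, -0.0771, 0.0648]
eef_rot: [3.134, -0.11, 0.012]
ft_force: [-2.9, 0.4, 9.1]
grip_width: 0.0231
t 7.12 pos [ 0.6051 -0.0771  0.0648] yaw -0.07 shift [-0.1  0.5 -1.2] w 0.0231 F [-2.9  0.4  9.1]
turn [ 0.0051 -0.0079 -0.0001]
shift after turn [-0.1  0.5 -1.2]
```

```bash
python3 -m crank '[[[0,-3,0],[0,0,0],-1]]'; python3 -m crank '[[[0,-3,0],[0,0,0],-1]]';python3 -m crank '[[[0,-3,0],[0,0,0],-1]]'
```

```text
time: 7.2
eef_pos: [0.6054, -0.0744, 0.0651]
eef_rot: [3.134, -0.11, 0.013]
ft_force: [-0.4, -0.4, -0.8]
grip_width: 0.0227
time: 7.28
eef_pos: [0.6057, -0.0713, 0.0652]
eef_rot: [3.134, -0.111, 0.013]
ft_force: [-0.4, 1.0, -2.4]
grip_width: 0.0232
time: 7.37
eef_pos: [0.6059, -0.068, 0.0651]
eef_rot: [3.134, -0.111, 0.013]
ft_force: [-0.1, 0.7, -1.1]
grip_width: 0.0231
```

```bash
for i in 1; do python3 -m crank '[[[0,-3,0.4],[0,0,0],-1]]'; python3 -m crank '[[[0,-3,0.5],[0,0,0],-1]]';python3 -m crank '[[[0,-3,0.5],[0,0,0],-1]]'; python3 -m crank '[[[0,-3,0.5],[0,0,0],-1]]'; done | grep -v -e rot -e grip
```

```text
time: 7.45
eef_pos: [0.6062, -0.0647, 0.0649]
ft_force: [-2.2, -0.8, 4.1]
time: 7.53
eef_pos: [0.6064, -0.0613, 0.0649]
ft_force: [-2.3, -0.5, 5.8]
time: 7.62
eef_pos: [0.6066, -0.0579, 0.0649]
ft_force: [-2.8, -0.1, 5.5]
time: 7.7
eef_pos: [0.6068, -0.0544, 0.0649]
ft_force: [-3.8, 0.3, 4.4]
```

```bash
for i in 1; do python3 -m crank '[[[0,-4,0.5],[0,0,0],-1],[[0,-4,0.5],[0,0,0],-1]]'; python3 -m crank '[[[0,-4,0.5],[0,0,0],-1]]';python3 -m crank '[[[0,-4,0.5],[0,0,0],-1],[[0,-4,0.5],[0,0,0],-1]]'; python3 -m crank '[[[0,-4,0.5],[0,0,0],-1]]'; done | grep -v -e rot -e grip
```

```text
time: 7.87
eef_pos: [0.6072, -0.0456, 0.0649]
ft_force: [-3.0, -0.3, 5.6]
time: 7.95
eef_pos: [0.6074, -0.0423, 0.0649]
ft_force: [-2.3, 0.3, 4.8]
time: 8.12
eef_pos: [0.6081, -0.0372, 0.0648]
ft_force: [-2.6, 0.4, 5.7]
time: 8.2
eef_pos: [0.6084, -0.0348, 0.0647]
ft_force: [-2.8, -0.5, 6.5]
```

```bash
for i in 1; do python3 -m crank '[[[0,-4,0.5],[0,0,0],-1],[[0,-4,0.5],[0,0,0],-1],[[0,-4,0.5],[0,0,0],-1]]'; python3 -m crank '[[[0,-4,0.5],[0,0,0],-1],[[0,-4,0.5],[0,0,0],-1],[[0,-4,0.5],[0,0,0],-1]]';python3 -m crank '[[[0,-4,0.5],[0,0,0],-1],[[0,-4,0.5],[0,0,0],-1],[[0,-4,0.5],[0,0,0],-1]]'; done | grep -v -e grip
```

```text
time: 8.45
eef_pos: [0.6092, -0.0274, 0.0647]
eef_rot: [-3.136, 0.073, -0.022]
ft_force: [-3.0, -0.1, 4.7]
time: 8.7
eef_pos: [0.61, -0.0201, 0.0647]
eef_rot: [-3.132, 0.057, -0.025]
ft_force: [-3.5, 0.2, 5.0]
time: 8.95
eef_pos: [0.6108, -0.0129, 0.0647]
eef_rot: [-3.128, 0.041, -0.028]
ft_force: [-3.5, 0.6, 5.2]
```

```bash
python3 - <<'E'
from h import *
to(.611,.024,.0645,-.07)
s=monitor.observe(); print(s['q'],s['joint_velocities'],s['moment'])
d=snap('wrist','w3.png'); snap('scene','s3.png')
E
```

```text
t 8.95 pos [ 0.6108 -0.0129  0.0647] yaw -0.0265 shift [ -0.7 -36.9   0.7] w 0.0231 F [-3.5  0.6  5.2]
turn [-0.0139 -0.0174  0.0436]
shift after turn [ -2.3 -36.8   0.2]
[-0.02745441  0.2132127  -0.00424406  1.33560622  0.01353009  3.14062782] [ 0.04130739 -0.00391567 -0.00236701 -0.006339    0.01580123 -0.0012707 ] [ 0.13011441  0.70170952 -0.00924993]
```

View pics/w3.png

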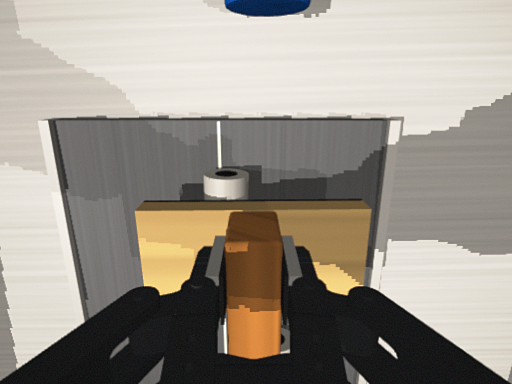

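```bash
for i in 1; do python3 -m crank '[[[0,-3,0.4],[-0.002,-0.001,-0.01],-1],[[0,-3,0.4],[-0.002,-0.001,-0.01],-1]]'; python3 -m crank '[[[0,-4,0.5],[-0.002,-0.001,-0.01],-1],[[0,-4,0.5],[-0.002,-0.001,-0.01],-1]]'; done | grep -v -e grip
python3 - <<'E'
from h import *
to(.611,.024,.0645,.04)
s=monitor.observe(); print(s['q'][5])
E
```

```text
time: 9.22
eef_pos: [0.6115, -0.0067, 0.0648]
eef_rot: [-3.132, 0.01, -0.028]
ft_force: [-0.4, -0.0, 5.3]
time: 9.38
eef_pos: [0.6123, 0.0015, 0.0649]
eef_rot: [-3.137, -0.023, -0.028]
ft_force: [-1.2, -0.9, 6.1]
t 9.38 pos [0.6123 0.0015 0.0649] yaw 0.0149 shift [ -0.9 -22.5   0.5] w 0.0226 F [-1.2 -0.9  6.1]
turn [-0.004  -0.018  -0.0251]
shift after turn [ -0.4 -22.5   0.4]
3.127090766633732
```

```bash
for i in 1; do python3 -m crank '[[[0,-4,0.5],[0,-0.001,-0.008],-1],[[0,-4,0.5],[0,-0.001,-0.008],-1]]'; python3 -m crank '[[[0,-3,0.5],[0,-0.001,-0.008],-1],[[0,-2,0.5],[0,-0.001,-0.008],-1]]';python3 -m crank '[[[0,0,0.4],[0,0,0],-1],[[0,0,0.4],[0,0,0],-1],[[0,0,0.4],[0,0,0],-1]]'; done | grep -v -e grip
python3 - <<'E'
from h import *
to(.611,.024,.0645,.04)
s=monitor.observe(); print(s['q'][5])
d=snap('wrist','w4.png')
E
```

```text
time: 9.55
eef_pos: [0.6129, 0.0101, 0.0649]
eef_rot: [-3.137, -0.051, -0.028]
ft_force: [-0.7, 0.9, 6.0]
time: 9.72
eef_pos: [0.6135, 0.016, 0.065]
eef_rot: [-3.137, -0.079, -0.028]
ft_force: [-1.5, -0.2, 6.3]
time: 9.97
eef_pos: [0.6136, 0.0172, 0.065]
eef_rot: [-3.137, -0.082, -0.03]
ft_force: [-2.7, 0.0, 7.0]
t 9.97 pos [0.6136 0.0172 0.065 ] yaw 0.0524 shift [-2.3 -6.9  0.4] w 0.023 F [-2.7  0.   7. ]
turn [-0.0026 -0.019   0.0124]
shift after turn [-2.4 -6.9  0.5]
3.1158208723623013
```

View pics/w4.png

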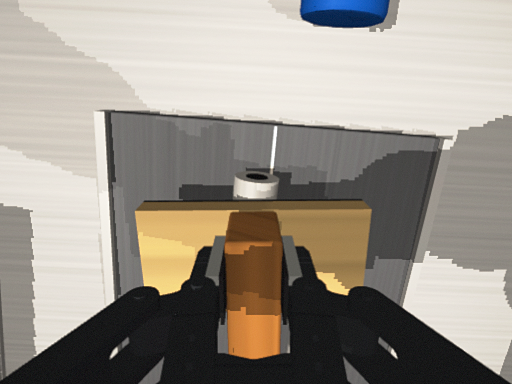

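```bash
python3 - <<'E'
from h import *
d=snap('wrist')
print(pix2plane(d,[(257,176)],.0255).round(4),pix2plane(d,[(275,127),(271,170)],.012).round(4),pix2plane(d,[(234,180),(279,180)],.0245).round(4))
E
```

```text
[[0.6428 0.0169 0.0255]] [[0.67   0.0075 0.012 ]
 [0.6436 0.0081 0.012 ]] [[0.6395 0.0302 0.0245]
 [0.6408 0.0038 0.0245]]
```

```bash
for i in 1; do python3 -m crank '[[[0,-3,0.4],[0,0,-0.005],-1],[[0,-4,0.4],[0,0,-0.005],-1],[[0,-3,0.4],[0,0,-0.005],-1]]'; python3 -m crank '[[[0,0,0.4],[0,0,0],-1],[[0,0,0.4],[0,0,0],-1],[[0,0,0.4],[0,0,0],-1]]';  done | grep -v -e grip
python3 - <<'E'
from h import *
to(.611,.024,.0645,.04)
d=snap('wrist','w5.png')
E
```

```text
time: 10.32
eef_pos: [0.614, 0.0273, 0.0651]
eef_rot: [-3.137, -0.106, -0.034]
ft_force: [-1.1, -0.7, 5.7]
time: 10.57
eef_pos: [0.6142, 0.0285, 0.0651]
eef_rot: [-3.138, -0.11, -0.036]
ft_force: [-3.4, -0.3, 6.9]
t 10.57 pos [0.6142 0.0285 0.0651] yaw 0.0698 shift [-3.5  4.3  0.5] w 0.023 F [-3.4 -0.3  6.9]
turn [-0.0015 -0.0228  0.0298]
shift after turn [-3.4  4.4  0.6]
```

View pics/w5.png

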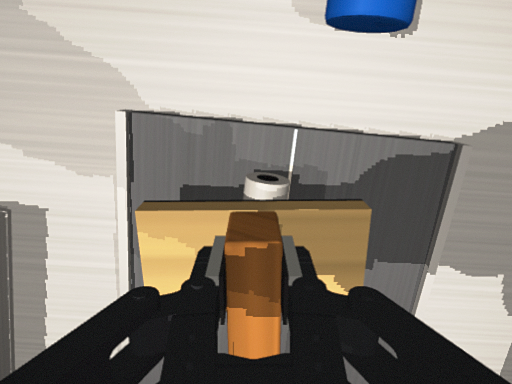

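```bash
python3 -m crank '[[[0,0,-2],[0,0,0],-1],[[0,0,-5],[0,0,0],-1],[[0,0,-12],[-0.003,-0.007,0],-1],[[-10,10,-12],[-0.003,-0.007,0],-1],[[-20,20,-6],[0,0,0],-1],[[-30,25,0],[0,0,0],-1],[[-30,25,0],[0,0,0],-1],[[-20,15,0],[0,0,0],-1],[[0,0,0],[0,0,0],-1],[[0,0,0],[0,0,0],-1]]'
python3 - <<'E'
from h import *
to(.494,-.0755,.068,.08)
d=snap('wrist','w6.png')
d=snap('scene');im=cv2.cvtColor(d['image'],cv2.COLOR_RGB2BGR)
cv2.imwrite('pics/sc6.png',cv2.resize(im[150:270,180:330],None,fx=4,fy=4,interpolation=cv2.INTER_CUBIC))
E
```

```text
time: 11.45
eef_pos: [0.5065, -0.076, 0.0998]
eef_rot: [3.134, 0.117, 0.007]
ft_force: [-0.2, 0.6, -1.8]
grip_width: 0.0231
t 11.45 pos [ 0.5065 -0.076   0.0998] yaw 0.0746 shift [-12.6  -1.6  31.7] w 0.0231 F [-0.2  0.6 -1.8]
turn [ 0.0059 -0.0045 -0.0054]
shift after turn [-12.4  -1.5  31.8]
```

View pics/w6.png

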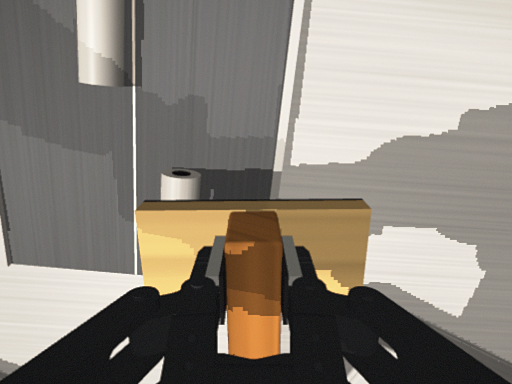

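View pics/sc6.png

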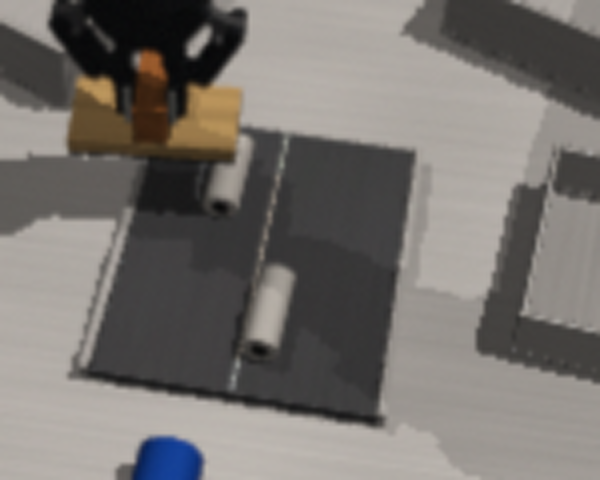

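```bash
python3 - <<'E'
from h import *
d=snap('wrist')
print('far near-end',pix2plane(d,[(79,80),(132,80),(80,10),(131,10)],.0245).round(4),'line',pix2plane(d,[(135,100),(136,250)],.012).round(4))
print('near',pix2plane(d,[(162,180),(200,178)],.0245).round(4))
print(monitor.observe()['time'])
E
```

```text
far near-end [[0.5807 0.0407 0.0245]
 [0.5831 0.0071 0.0245]
 [0.621  0.0368 0.0245]
 [0.6231 0.0064 0.0245]] line [[0.57   0.0099 0.012 ]
 [0.4551 0.013  0.012 ]]
near [[ 0.5182 -0.0113  0.0245]
 [ 0.5216 -0.0375  0.0245]]
11.6
```

```bash
python3 -m crank '[[[-8,-1,10],[0,0.003,-0.005],-1],[[-4,0,10],[0,0,0],-1],[[0,0,4],[0,0,0],-1],[[0,0,1],[0,0,0],-1]]'
python3 - <<'E'
from h import *
to(.493,-.0755,.068,.08)
E
```

```text
time: 11.93
eef_pos: [0.498, -0.0728, 0.0728]
eef_rot: [3.134, 0.134, 0.012]
ft_force: [0.6, -0.3, -2.0]
grip_width: 0.0225
t 11.93 pos [ 0.498  -0.0728  0.0728] yaw 0.0852 shift [-5.2  2.2  4.8] w 0.0225 F [ 0.6 -0.3 -2. ]
turn [ 0.0054 -0.0077  0.0052]
shift after turn [-5.2  2.3  4.8]
```

```bash
(python3 -m crank '[[[-4,2,1],[0,0,0],-1],[[-1,0,1],[0,0,0],-1]]';python3 -m crank '[[[0,0,1],[0,0,0],-1]]';python3 -m crank '[[[0,0,1],[0,0,0],-1]]')| grep -v grip
```

```text
time: 12.1
eef_pos: [0.4935, -0.0747, 0.0701]
eef_rot: [3.134, 0.136, 0.011]
ft_force: [-0.2, -1.1, -2.5]
time: 12.18
eef_pos: [0.4935, -0.0747, 0.0691]
eef_rot: [3.134, 0.136, 0.011]
ft_force: [-0.3, 0.0, -1.7]
time: 12.27
eef_pos: [0.4937, -0.0748, 0.0682]
eef_rot: [3.134, 0.135, 0.011]
ft_force: [0.2, -0.6, -2.0]
```

```bash
(python3 -m crank '[[[0,0,0.7],[0,0,0],-1]]';python3 -m crank '[[[0,0,0.7],[0,0,0],-1]]')| grep -v grip
```

```text
time: 12.35
eef_pos: [0.4939, -0.0748, 0.0676]
eef_rot: [3.134, 0.135, 0.012]
ft_force: [-0.9, 0.6, -2.2]
time: 12.43
eef_pos: [0.4941, -0.0749, 0.0671]
eef_rot: [3.134, 0.135, 0.012]
ft_force: [0.4, 0.0, -1.9]
```

```bash
(python3 -m crank '[[[0,0,0.8],[0,0,0],-1]]';python3 -m crank '[[[0,0,0.8],[0,0,0],-1]]';python3 -m crank '[[[0,0,0.6],[0,0,0],-1]]')| grep -v grip
```

```text
time: 12.52
eef_pos: [0.4942, -0.0749, 0.0664]
eef_rot: [3.134, 0.135, 0.013]
ft_force: [0.5, 0.2, -2.2]
time: 12.6
eef_pos: [0.4944, -0.0749, 0.0656]
eef_rot: [3.134, 0.135, 0.013]
ft_force: [0.1, 1.2, -1.9]
time: 12.68
eef_pos: [0.4944, -0.075, 0.065]
eef_rot: [3.133, 0.135, 0.013]
ft_force: [0.9, -0.4, -1.2]
```

```bash
(python3 -m crank '[[[0,0,0.6],[0,0,0],-1]]';python3 -m crank '[[[0,0,0.5],[0,0,0],-1]]')| grep -v grip
```

```text
time: 12.77
eef_pos: [0.4945, -0.075, 0.0644]
eef_rot: [3.134, 0.135, 0.014]
ft_force: [0.1, 0.7, -1.8]
time: 12.85
eef_pos: [0.4945, -0.075, 0.0638]
eef_rot: [3.133, 0.135, 0.014]
ft_force: [-0.8, -0.3, -2.0]
```

```bash
(python3 -m crank '[[[0,0,0.6],[0,0,0],-1]]';python3 -m crank '[[[0,0,0.5],[0,0,0],-1]]')| grep -v grip
```

```text
time: 12.93
eef_pos: [0.4945, -0.075, 0.0632]
eef_rot: [3.133, 0.135, 0.014]
ft_force: [-0.8, 0.7, -1.7]
time: 13.02
eef_pos: [0.4946, -0.075, 0.0628]
eef_rot: [3.133, 0.135, 0.014]
ft_force: [-1.2, -0.7, 3.8]
```

```bash
(python3 -m crank '[[[0.3,-3,0.4],[0,0,0],-1]]';python3 -m crank '[[[0.3,-3,0.3],[0,0,0],-1]]';python3 -m crank '[[[0.3,-3,0.3],[0,0,0],-1]]')| grep -v grip
```

```text
time: 13.1
eef_pos: [0.4948, -0.0722, 0.0628]
eef_rot: [3.133, 0.134, 0.015]
ft_force: [-2.0, -0.5, 6.3]
time: 13.18
eef_pos: [0.4949, -0.0691, 0.0631]
eef_rot: [3.133, 0.134, 0.016]
ft_force: [-2.1, -1.2, 4.0]
time: 13.27
eef_pos: [0.495, -0.0659, 0.0633]
eef_rot: [3.133, 0.134, 0.016]
ft_force: [-1.9, -0.7, 5.7]
```

Rising already. Continuing with a light bias.

```bash
(python3 -m crank '[[[0.4,-3,0.2],[0,0,0],-1]]';python3 -m crank '[[[0.4,-3,0.2],[0,0,0],-1]]')| grep -v grip
```

```text
time: 13.35
eef_pos: [0.4952, -0.0626, 0.0636]
eef_rot: [3.133, 0.134, 0.017]
ft_force: [-3.5, -0.4, 6.5]
time: 13.43
eef_pos: [0.4954, -0.0593, 0.064]
eef_rot: [3.133, 0.134, 0.018]
ft_force: [-3.1, -0.9, 7.4]
```

```bash
(python3 -m crank '[[[0.4,-3,0.1],[0,0,0],-1]]';python3 -m crank '[[[0.4,-3,0.1],[0,0,0],-1]]';python3 -m crank '[[[0.4,-3,0.1],[0,0,0],-1]]')| grep -v grip
```

```text
time: 13.52
eef_pos: [0.4954, -0.056, 0.0644]
eef_rot: [3.133, 0.134, 0.018]
ft_force: [-3.6, -1.1, 4.0]
time: 13.6
eef_pos: [0.4956, -0.0526, 0.0648]
eef_rot: [3.132, 0.134, 0.018]
ft_force: [-2.4, -1.4, 4.8]
time: 13.68
eef_pos: [0.4957, -0.0493, 0.0651]
eef_rot: [3.132, 0.134, 0.019]
ft_force: [-2.3, -1.0, 5.8]
```

```bash
(python3 -m crank '[[[0.4,-3,0.1],[0,0,0],-1]]';python3 -m crank '[[[0.4,-3,0.2],[0,0,0],-1]]';python3 -m crank '[[[0.4,-3,0.2],[0,0,0],-1]]';python3 -m crank '[[[0.4,-3,0.3],[0,0,0],-1]]')| grep -v grip
```

```text
time: 13.77
eef_pos: [0.4959, -0.0459, 0.0655]
eef_rot: [3.132, 0.135, 0.019]
ft_force: [-2.9, -0.7, 5.2]
time: 13.85
eef_pos: [0.496, -0.0425, 0.0658]
eef_rot: [3.132, 0.135, 0.02]
ft_force: [-2.6, -0.4, 5.3]
time: 13.93
eef_pos: [0.4961, -0.039, 0.0659]
eef_rot: [3.132, 0.135, 0.02]
ft_force: [-2.6, -0.0, 4.6]
time: 14.02
eef_pos: [0.4962, -0.0356, 0.0659]
eef_rot: [3.132, 0.135, 0.021]
ft_force: [-2.5, -0.2, 5.9]
```

```bash
(python3 -m crank '[[[0.4,-3,0.5],[0,0,0],-1]]';python3 -m crank '[[[0.4,-3,0.5],[0,0,0],-1]]';python3 -m crank '[[[0.4,-3,0.6],[0,0,0],-1]]';python3 -m crank '[[[0.4,-3,0.7],[0,0,0],-1]]')| grep -v grip
```

```text
time: 14.1
eef_pos: [0.4964, -0.032, 0.0659]
eef_rot: [3.132, 0.136, 0.021]
ft_force: [-3.1, -0.5, 7.8]
time: 14.18
eef_pos: [0.4966, -0.0285, 0.0658]
eef_rot: [3.132, 0.136, 0.022]
ft_force: [-3.0, 0.1, 5.1]
time: 14.27
eef_pos: [0.4967, -0.0249, 0.0655]
eef_rot: [3.132, 0.136, 0.022]
ft_force: [-3.2, 0.2, 4.8]
time: 14.35
eef_pos: [0.4968, -0.0213, 0.0652]
eef_rot: [3.133, 0.137, 0.022]
ft_force: [-2.5, -0.1, 5.8]
```

```bash
(python3 -m crank '[[[0.4,-3,0.8],[0,0,0],-1]]';python3 -m crank '[[[0.4,-3,0.8],[0,0,0],-1]]';python3 -m crank '[[[0.4,-3,0.8],[0,0,0],-1]]';python3 -m crank '[[[0.4,-3,0.7],[0,0,0],-1]]')| grep -v grip
```

```text
time: 14.43
eef_pos: [0.497, -0.0176, 0.0647]
eef_rot: [3.133, 0.137, 0.023]
ft_force: [-2.3, 2.1, 6.3]
time: 14.52
eef_pos: [0.4972, -0.014, 0.0643]
eef_rot: [3.134, 0.138, 0.024]
ft_force: [-3.5, 1.2, 7.3]
time: 14.6
eef_pos: [0.4973, -0.0103, 0.0639]
eef_rot: [3.134, 0.138, 0.024]
ft_force: [-2.8, 0.4, 6.9]
time: 14.68
eef_pos: [0.4974, -0.0067, 0.0635]
eef_rot: [3.135, 0.139, 0.024]
ft_force: [-3.4, -0.0, 5.5]
```

```bash
(python3 -m crank '[[[0.4,-3,0.7],[0,0,0],-1]]';python3 -m crank '[[[0.4,-3,0.7],[0,0,0],-1]]';python3 -m crank '[[[0.4,-3,0.6],[0,0,0],-1]]')| grep -v grip
```

```text
time: 14.77
eef_pos: [0.4976, -0.003, 0.0632]
eef_rot: [3.135, 0.139, 0.025]
ft_force: [-2.8, 0.4, 7.0]
time: 14.85
eef_pos: [0.4978, 0.0006, 0.063]
eef_rot: [3.136, 0.139, 0.026]
ft_force: [-3.5, 0.3, 8.1]
time: 14.93
eef_pos: [0.4979, 0.0041, 0.0628]
eef_rot: [3.136, 0.14, 0.026]
ft_force: [-3.2, -0.7, 7.1]
```

```bash
(python3 -m crank '[[[0.4,-3,0.4],[0,0,-0.003],-1]]';python3 -m crank '[[[0.4,-3,0.3],[0,0,-0.003],-1]]';python3 -m crank '[[[0.4,-3,0.3],[0,0,-0.003],-1]]')| grep -v grip
```

```text
time: 15.02
eef_pos: [0.4981, 0.0076, 0.0629]
eef_rot: [3.136, 0.145, 0.027]
ft_force: [-4.3, -0.9, 8.6]
time: 15.1
eef_pos: [0.4983, 0.011, 0.0631]
eef_rot: [3.135, 0.15, 0.028]
ft_force: [-3.6, -1.4, 6.4]
time: 15.18
eef_pos: [0.4985, 0.0144, 0.0633]
eef_rot: [3.135, 0.155, 0.028]
ft_force: [-3.7, -2.2, 7.9]
```

```bash
(python3 -m crank '[[[0.4,-3,0.2],[0,0,-0.003],-1]]';python3 -m crank '[[[0.4,-2.5,0.1],[0,0,-0.003],-1]]';python3 -m crank '[[[0.3,-2.5,0.1],[0,0,-0.003],-1]]';python3 -m crank '[[[0.2,-2,0.1],[0,0,-0.003],-1]]')| grep -v grip
python3 - <<'E'
from h import *
to(.5,.024,.0645,.08)
d=snap('wrist','w7.png')
E
```

```text
time: 15.27
eef_pos: [0.4988, 0.0177, 0.0637]
eef_rot: [3.134, 0.159, 0.029]
ft_force: [-3.3, -1.3, 7.4]
time: 15.35
eef_pos: [0.4989, 0.0205, 0.064]
eef_rot: [3.133, 0.164, 0.03]
ft_force: [-2.1, -0.8, 6.2]
time: 15.43
eef_pos: [0.499, 0.0233, 0.0644]
eef_rot: [3.133, 0.169, 0.031]
ft_force: [-2.6, -1.6, 6.0]
time: 15.52
eef_pos: [0.4991, 0.0256, 0.0646]
eef_rot: [3.132, 0.174, 0.031]
ft_force: [-1.7, -1.3, 6.2]
t 15.52 pos [0.4991 0.0256 0.0646] yaw 0.1114 shift [0.7 1.7 0.1] w 0.023 F [-1.7 -1.3  6.2]
turn [ 0.0055 -0.0197  0.0313]
shift after turn [0.8 1.7 0.1]
```

View pics/w7.png

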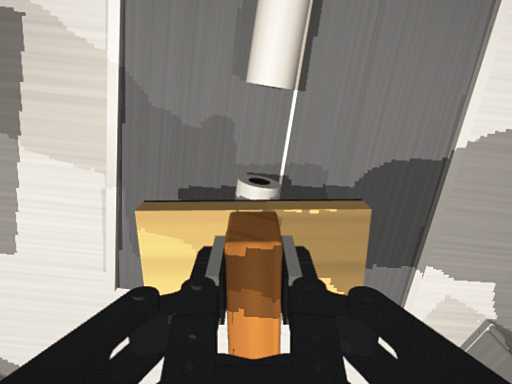

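```bash
(python3 -m crank '[[[0,-1,0.4],[0,0,0],-1],[[0,0,0.3],[0,0,0],-1],[[0,0,0.3],[0,0,0],-1]]')| grep -v grip
python3 - <<'E'
from h import *
d=snap('wrist')
print(pix2plane(d,[(259,183)],.0245).round(4),pix2plane(d,[(282,170)],.012).round(4))
to(.5,.024,.0645,.08)
E
```

```text
time: 15.82
eef_pos: [0.4992, 0.0276, 0.0648]
eef_rot: [3.131, 0.176, 0.033]
ft_force: [-2.0, -1.2, 6.1]
[[0.5242 0.0268 0.0245]] [[0.5305 0.0129 0.012 ]]
t 15.87 pos [0.4992 0.0276 0.0648] yaw 0.1123 shift [0.4 3.6 0.4] w 0.0231 F [-3.4  0.1  6.2]
turn [ 0.0064 -0.0211  0.0322]
shift after turn [0.5 3.6 0.3]
```

```bash
python3 -m crank '[[[0,0,-2],[0,0,0],-1],[[0,0,-6],[0,0,0],-1],[[0,0,-15],[0,-0.006,0],-1],[[0,15,-20],[0,-0.007,0],-1],[[5,30,-10],[0,0,0],-1],[[12,35,0],[0,0,0],-1],[[12,35,0],[0,0,0],-1],[[12,35,0],[0,0,0],-1],[[12,35,0],[0,0,0],-1],[[5,25,0],[0,0,0],-1],[[0,5,0],[0,0,0],-1],[[0,0,0],[0,0,0],-1],[[0,0,0],[0,0,0],-1]]'
python3 - <<'E'
from h import *
to(.56,-.22,.028,.1)
d=snap('wrist','w8.png')
E
```

```text
time: 16.95
eef_pos: [0.5839, -0.1859, 0.1208]
eef_rot: [3.131, 0.182, 0.011]
ft_force: [-0.7, -0.3, -1.9]
grip_width: 0.023
t 16.95 pos [ 0.5839 -0.1859  0.1208] yaw 0.1164 shift [-28.3  30.5  92.8] w 0.023 F [-0.7 -0.3 -1.9]
turn [ 0.006  -0.0067  0.0164]
shift after turn [-27.2  31.5  92.8]
```

View pics/w8.png

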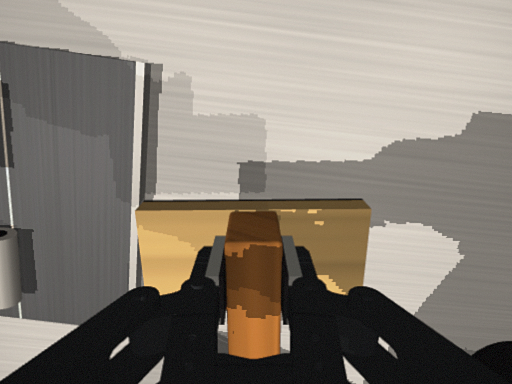

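```bash
python3 -m crank '[[[-8,15,15],[0,0,0],-1],[[-6,18,25],[0,0,0],-1],[[0,4,25],[0,0,0],-1],[[0,0,12],[0,0,0],-1],[[0,0,4],[0,0,0],-1],[[0,0,0],[0,0,0],-1]]'
python3 - <<'E'
from h import *
to(.56,-.22,.027,.1)
E
```

```text
time: 17.5
eef_pos: [0.5751, -0.2172, 0.0404]
eef_rot: [3.13, 0.197, 0.017]
ft_force: [-0.4, -0.2, -2.0]
grip_width: 0.0231
t 17.5 pos [ 0.5751 -0.2172  0.0404] yaw 0.1257 shift [-15.4   0.8  13.2] w 0.0231 F [-0.4 -0.2 -2. ]
turn [ 0.0059 -0.0103  0.0257]
shift after turn [-15.3   1.3  13.4]
```

```bash
(python3 -m crank '[[[0,0,4],[0,0,0],-1],[[0,0,3],[0,0,0],-1],[[0,0,2],[0,0,0],-1]]'; python3 -m crank '[[[0,0,1],[0,0,0],-1],[[0,0,1],[0,0,0],-1]]')|grep -v rot
```

```text
time: 17.75
eef_pos: [0.5768, -0.2153, 0.0342]
ft_force: [0.4, 0.2, -2.1]
grip_width: 0.0229
time: 17.92
eef_pos: [0.5776, -0.2149, 0.0333]
ft_force: [0.6, 0.9, -1.5]
grip_width: 0.023
```

```bash
(python3 -m crank '[[[0,0,2],[0,0,0],-1],[[0,0,2],[0,0,0],-1]]'; python3 -m crank '[[[0,0,1.5],[0,0,0],-1],[[0,0,1],[0,0,0],-1]]';python3 -m crank '[[[0,0,1],[0,0,0],-1]]')|grep -v rot
```

```text
time: 18.08
eef_pos: [0.5783, -0.2151, 0.0302]
ft_force: [0.1, -0.8, -2.0]
grip_width: 0.023
time: 18.25
eef_pos: [0.5785, -0.2152, 0.0275]
ft_force: [0.4, -0.8, 2.5]
grip_width: 0.023
time: 18.33
eef_pos: [0.5788, -0.2153, 0.0271]
ft_force: [-1.6, 1.4, 10.3]
grip_width: 0.0229
```

```bash
python3 -m crank '[[[0,0,0],[0,0,0],1],[[0,0,0],[0,0,0],1],[[0,0,0],[0,0,0],1],[[0,0,0],[0,0,0],1],[[0,0,0],[0,0,0],1],[[0,0,-8],[0,0,0],1],[[0,0,-25],[0,0,0],1],[[0,0,-35],[0,0,0],1],[[0,0,-35],[0,0,0],1],[[0,0,-35],[0,0,0],1],[[0,-30,-10],[0,0,0],1],[[0,-35,0],[0,0,-0.05],1],[[-10,-35,0],[0,0,-0.05],1],[[-10,-35,0],[0,0,0],1],[[-10,-25,0],[0,0,0],1],[[0,0,0],[0,0,0],1],[[0,0,0],[0,0,0],1]]'
python3 - <<'E'
from h import *
to(.495,.015,.15,.08)
d=snap('wrist','w9.png')
E
```

```text
time: 19.75
eef_pos: [0.5154, -0.0582, 0.1872]
eef_rot: [3.111, 0.361, 0.038]
ft_force: [0.5, -0.3, -0.2]
grip_width: 0.0857
t 19.75 pos [ 0.5154 -0.0582  0.1872] yaw 0.2312 shift [ -4.  -76.4  36.1] w 0.0857 F [ 0.5 -0.3 -0.2]
turn [ 0.0107 -0.0239  0.151 ]
shift after turn [-14.5 -74.6  37.2]
```

View pics/w9.png

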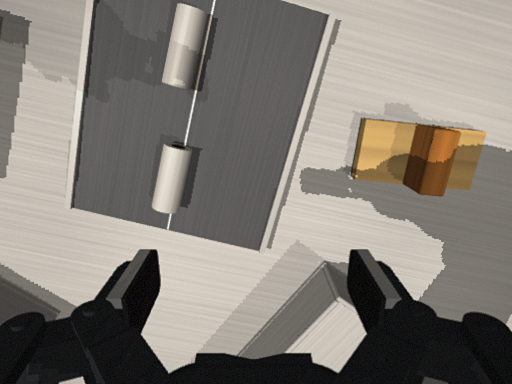

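```bash
python3 - <<'E'
from h import *
d=snap('wrist')
im=cv2.cvtColor(d['image'],cv2.COLOR_RGB2BGR)
cv2.imwrite('pics/w9z.png',cv2.resize(im[0:240,60:220],None,fx=2.5,fy=2.5,interpolation=cv2.INTER_CUBIC))
P=pix2plane(d,[(159,149),(191,150),(152,207),(183,211)],.024);print(P.round(4),P.mean(0).round(4));v=P[:2].mean(0)-P[2:].mean(0);print('yaw',np.arctan2(v[1],v[0]))
print('line',pix2plane(d,[(213,10),(169,229)],.012).round(4))
P=pix2plane(d,[(177,5),(207,9),(163,82),(193,88)],.025);print('far',P.round(4),P.mean(0).round(4))
B=pix2plane(d,[(361,119),(485,131),(473,191),(354,180)],.016);print('block',B.round(4),B.mean(0))
E
```

```text
[[ 0.5186  0.0316  0.024 ]
 [ 0.5244  0.002   0.024 ]
 [ 0.4592  0.0298  0.024 ]
 [ 0.4618 -0.001   0.024 ]] [0.491  0.0156 0.024 ]
yaw 0.03915301244677787
line [[0.6487 0.0067 0.012 ]
 [0.4334 0.0115 0.012 ]]
far [[0.6432 0.0349 0.025 ]
 [0.6459 0.0099 0.025 ]
 [0.5794 0.0369 0.025 ]
 [0.5804 0.01   0.025 ]] [0.6122 0.0229 0.025 ]
block [[ 0.5887 -0.1492  0.016 ]
 [ 0.6056 -0.2713  0.016 ]
 [ 0.5461 -0.2852  0.016 ]
 [ 0.5296 -0.1616  0.016 ]] [ 0.56750232 -0.21683214  0.016     ]
```

View pics/w9z.png

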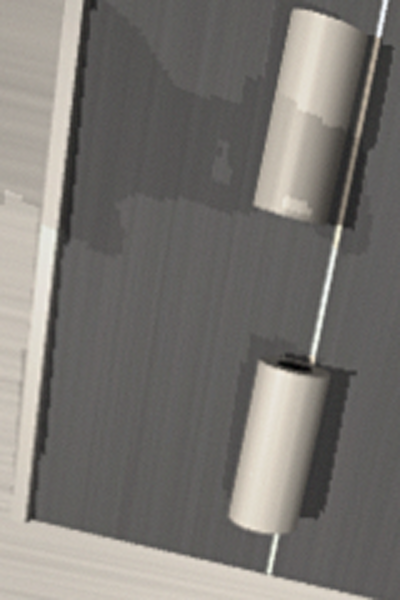

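```bash
python3 -m crank '[[[-4,-20,5],[0.01,-0.02,0.08],1],[[-8,-25,20],[0,0,0.08],1],[[-4,-20,20],[0,0,0],1],[[0,-3,20],[0,0,0],1],[[0,0,0],[0,0,0],1],[[0,0,0],[0,0,0],1]]'
python3 - <<'E'
from h import *
to(.491,.015,.022,.06)
print(monitor.observe()['q'][5])
E
```

```text
time: 20.35
eef_pos: [0.4935, 0.0024, 0.1202]
eef_rot: [3.138, 0.084, 0.007]
ft_force: [0.7, 0.8, 0.7]
grip_width: 0.0849
t 20.35 pos [0.4935 0.0024 0.1202] yaw 0.0535 shift [ -2.3 -12.9  98.2] w 0.0849 F [0.7 0.8 0.7]
turn [ 0.0023 -0.0042 -0.0065]
shift after turn [ -1.8 -12.7  98.2]
3.094254645326697
```

```bash
python3 -m crank '[[[-2,-8,15],[0.002,-0.004,-0.01],1],[[0,-4,30],[0,0,0],1],[[0,-1,25],[0,0,0],1],[[0,0,8],[0,0,0],1],[[0,0,3],[0,0,0],1],[[0,0,0],[0,0,0],1]]'
python3 - <<'E'
from h import *
to(.491,.015,.02,.07)
d=snap('wrist','w10.png')
E
```

```text
time: 20.85
eef_pos: [0.4969, 0.0104, 0.044]
eef_rot: [3.139, 0.091, 0.012]
ft_force: [-0.2, -0.1, -0.1]
grip_width: 0.0853
t 20.85 pos [0.4969 0.0104 0.044 ] yaw 0.0579 shift [-5.8 -5.  23.9] w 0.0853 F [-0.2 -0.1 -0.1]
turn [ 0.0014 -0.0074 -0.0121]
shift after turn [-5.6 -5.  24. ]
```

View pics/w10.png

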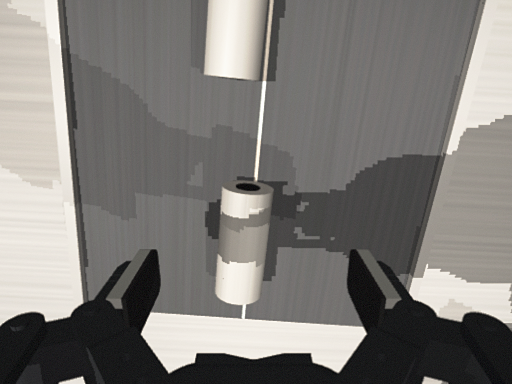

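```bash
python3 -m crank '[[[-4,-4,10],[0,-0.005,-0.01],1],[[-1,-1,8],[0,0,0],1],[[0,0,4],[0,0,0],1],[[0,0,2],[0,0,0],1],[[0,0,1],[0,0,0],1]]'
python3 - <<'E'
from h import *
to(.491,.015,.018,.07)
E
```

```text
time: 21.32
eef_pos: [0.4944, 0.0149, 0.0219]
eef_rot: [3.138, 0.107, 0.014]
ft_force: [-0.9, -0.8, -0.1]
grip_width: 0.0852
t 21.32 pos [0.4944 0.0149 0.0219] yaw 0.0682 shift [-3.5 -0.3  3.9] w 0.0852 F [-0.9 -0.8 -0.1]
turn [ 0.0018 -0.0092 -0.0018]
shift after turn [-3.4 -0.3  3.9]
```

```bash
python3 -m crank '[[[-2,0,2],[0,-0.005,0],1],[[0,0,2],[0,0,0],1],[[0,0,1],[0,0,0],0],[[0,0,0],[0,0,0],-1],[[0,0,0],[0,0,0],-1],[[0,0,0],[0,0,0],-1],[[0,0,0],[0,0,0],-1],[[0,0,0],[0,0,0],-1],[[0,0,0],[0,0,0],-1],[[0,0,0],[0,0,0],-1]]' 50
python3 - <<'E'
from h import *
to(.491,.015,.018,.07)
d=snap('wrist','w11.png')
E
```

```text
time: 22.15
eef_pos: [0.4926, 0.0149, 0.0171]
eef_rot: [3.138, 0.107, 0.007]
ft_force: [0.0, 0.0, -0.1]
grip_width: 0.0259
t 22.15 pos [0.4926 0.0149 0.0171] yaw 0.0683 shift [-1.6 -0.2 -0.9] w 0.0259 F [ 0.   0.  -0.1]
turn [ 0.0018 -0.0046 -0.0017]
shift after turn [-1.6 -0.2 -0.9]
```

View pics/w11.png

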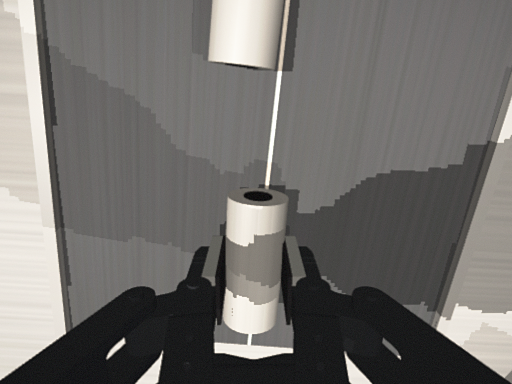

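```bash
python3 -m crank '[[[0,0,-8],[0,0,0],-1],[[0,0,-20],[0,0,0],-1],[[0,0,-30],[0,0,0],-1],[[0,0,-30],[0,0,-0.08],-1],[[0,0,-25],[0,0,-0.1],-1],[[0,-10,0],[0,0,-0.1],-1],[[0,-10,0],[0,0,-0.1],-1],[[0,-10,0],[0,0,-0.1],-1],[[0,0,0],[0,0,0],-1],[[0,0,0],[0,0,0],-1]]'
python3 - <<'E'
from h import *
to(.537,.278,.13,.57)
print(monitor.observe()['q'][5])
E
```

```text
time: 23.03
eef_pos: [0.4803, 0.0436, 0.14]
eef_rot: [3.014, 0.878, 0.007]
ft_force: [0.2, -0.7, -0.5]
grip_width: 0.0257
t 23.03 pos [0.4803 0.0436 0.14  ] yaw 0.5667 shift [ 173.6 -167.4    9.9] w 0.0257 F [ 0.2 -0.7 -0.5]
turn [ 0.0038 -0.0035 -0.0033]
shift after turn [ 174.2 -166.7   10. ]
2.66653537296313
```

```bash
python3 -m crank '[[[15,-15,0],[0,0,0],-1],[[25,-24,0],[0,0,0],-1],[[26,-25,0],[0,0,0],-1],[[26,-25,0],[0,0,0],-1],[[26,-25,0],[0,0,0],-1],[[26,-25,0],[0,0,0],-1],[[15,-14,0],[0,0,0],-1],[[0,0,0],[0,0,0],-1],[[0,0,0],[0,0,0],-1]]'
python3 - <<'E'
from h import *
to(.537,.278,.06,.57)
d=snap('wrist','w12.png')
E
```

```text
time: 23.78
eef_pos: [0.5388, 0.2627, 0.1387]
eef_rot: [3.027, 0.82, 0.005]
ft_force: [-0.1, -0.7, -1.5]
grip_width: 0.0257
t 23.78 pos [0.5388 0.2627 0.1387] yaw 0.5291 shift [  6.  -14.6  78.6] w 0.0257 F [-0.1 -0.7 -1.5]
turn [ 0.0059 -0.0016 -0.0409]
shift after turn [  6.7 -13.8  78.7]
```

View pics/w12.png

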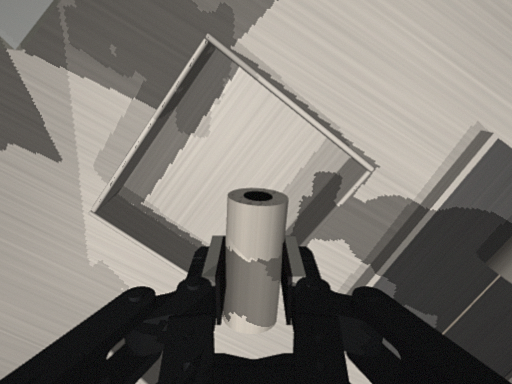

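```bash
python3 - <<'E'
from h import *
d=snap('wrist')
P=pix2plane(d,[(375,170),(208,37),(94,211)],.05);print(P.round(4),'centre',((P[0]+P[2])/2).round(4),np.linalg.norm(P[0]-P[1]),np.linalg.norm(P[2]-P[1]))
c=(P[0]+P[2])/2
to(c[0],c[1],.045,.55)
E
```

```text
[[0.6006 0.1939 0.05  ]
 [0.6179 0.3414 0.05  ]
 [0.467  0.3597 0.05  ]] centre [0.5338 0.2768 0.05  ] 0.1484572840051594 0.15196805916650186
t 23.88 pos [0.5387 0.2616 0.1389] yaw 0.5288 shift [  3.3 -16.1  93.8] w 0.0255 F [ 0.2 -0.  -1.2]
turn [ 0.0058 -0.0018 -0.0212]
shift after turn [  3.8 -15.5  93.9]
```

```bash
python3 -m crank '[[[3,-12,10],[0.005,0,-0.02],-1],[[0,-4,25],[0,0,0],-1],[[0,0,30],[0,0,0],-1],[[0,0,20],[0,0,0],-1],[[0,0,10],[0,0,0],-1],[[0,0,5],[0,0,0],-1],[[0,0,2],[0,0,0],-1],[[0,0,0],[0,0,0],-1]]'
python3 - <<'E'
from h import *
to(.534,.277,.015,.55)
E
```

```text
time: 24.55
eef_pos: [0.5329, 0.2727, 0.0337]
eef_rot: [-3.026, -0.839, -0.008]
ft_force: [-0.3, 0.5, -0.1]
grip_width: 0.0255
t 24.55 pos [0.5329 0.2727 0.0337] yaw 0.541 shift [ 3.  -3.1 18.7] w 0.0255 F [-0.3  0.5 -0.1]
turn [-0.0002 -0.0053 -0.009 ]
shift after turn [ 3.1 -3.1 18.7]
```

```bash
python3 -m crank '[[[2,-2,7],[0,0,0],-1],[[0,0,6],[0,0,0],-1],[[0,0,4],[0,0,0],-1],[[0,0,2],[0,0,0],-1],[[0,0,0],[0,0,0],-1]]'
```

```text
time: 24.97
eef_pos: [0.536, 0.2767, 0.0168]
eef_rot: [-3.025, -0.838, -0.017]
ft_force: [0.1, 0.4, -1.3]
grip_width: 0.0257
```

```bash
python3 -m crank '[[[0,0,4],[0,0,0],-1],[[0,0,2],[0,0,0],-1],[[0,0,1],[0,0,0],-1]]'
```

```text
time: 25.22
eef_pos: [0.5365, 0.277, 0.0099]
eef_rot: [-3.024, -0.838, -0.019]
ft_force: [-0.1, 1.1, -1.4]
grip_width: 0.0256
```

Release about 1 mm above the floor, then rise.

```bash
python3 -m crank '[[[0,0,0],[0,0,0],-0.2],[[0,0,0],[0,0,0],-0.2],[[0,0,0],[0,0,0],0],[[0,0,0],[0,0,0],0],[[0,0,-1],[0,0,0],0],[[0,0,-8],[0,0,0],0],[[0,0,-25],[0,0,0],0],[[0,0,-35],[0,0,0],0],[[0,0,-35],[0,0,0],0],[[0,0,-35],[0,0,0],0],[[0,0,-10],[0,0,0],0],[[0,0,0],[0,0,0],0],[[0,0,0],[0,0,0],0]]'
python3 - <<'E'
from h import *
d=snap('wrist','w13.png')
d=snap('scene','s13.png')
E
```

```text
time: 26.3
eef_pos: [0.5338, 0.2755, 0.1692]
eef_rot: [-3.024, -0.838, -0.02]
ft_force: [0.7, 0.1, -0.9]
grip_width: 0.0427
```

View pics/w13.png

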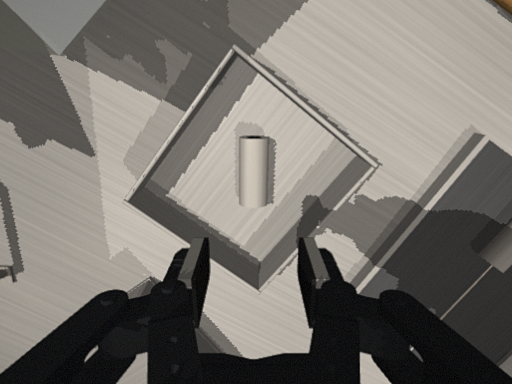

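View pics/s13.png

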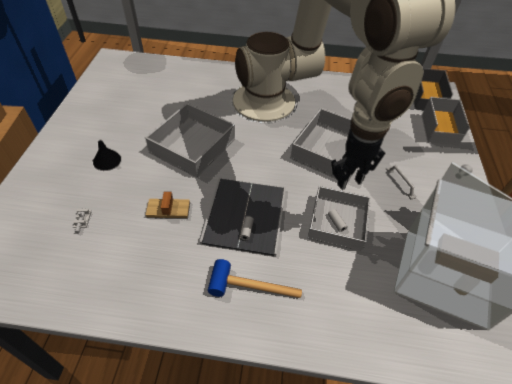

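Wrist picture: the roller lies mid-tin at (254,170). Scene picture: the true roller is at (246,228) beyond the line, the block is flat at (167,208), and the bystanders have not moved. One last numeric check before handing in.

```bash
python3 - <<'E'
from h import *
d=snap('scene');im=cv2.cvtColor(d['image'],cv2.COLOR_RGB2BGR)
cv2.imwrite('pics/sc14.png',cv2.resize(im[170:260,190:300],None,fx=6,fy=6,interpolation=cv2.INTER_CUBIC))
E
```

```text
(no output)
```

View pics/sc14.png

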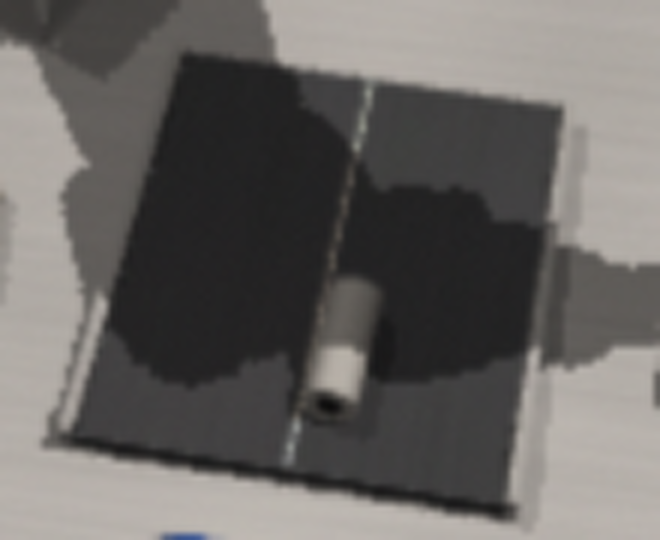

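The true roller lies entirely on the +y side of the line, with its near end at about (328,405) and the line at about x=300. Handing in.

```bash
python3 -c "
from h import *
print(env.sign_off())"
```

```text
the job is handed in; nothing more can be done
None
```

I rolled both rollers over the line under the block and handed the job in after about 26 s; no verdict is reported.

- **True roller:** the far one (+x on the plate). The block height stayed within about 0.5 mm over roughly 4 rad of turning. It lies about 15 mm past the line on the +y half.
- **Out-of-round roller:** the near one (-x on the plate). The block rose about 3.1 mm, fell back and began to rise again. I gripped it and set it down in the smallest tin; the last wrist picture shows it mid-tin.
- **Block:** set down flat on the shelf, clear of the plate on its -y side. The tool height at contact matched the height at which I picked it up.
- **Forces:** at the readings I took, the block bore on the rollers with about 6 to 12 N, against the 25 N limit.
- **Bystanders:** in the last scene picture none looks moved. I compared them by eye only.

**What went off plan:** during the first roll the last joint reached the end of its range (3.1406 of 3.14). The tool turned by about 0.04 rad and tilted by about 0.02 rad before I corrected it. The height readings stayed flat through this, so I trust the result for that roller.

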